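Unhook two flask weights and put each in its tray

TASK

Two C-shaped flask weights, one blue and one yellow, came out of the water bath hooked into each other and lie on the round drip mat. Twist them apart, then put the blue one in the blue tray and the yellow one in the yellow tray, each lying flat on the tray's floor. Set the heavy rings down gently, never drop or fling them, and leave everything else on the bench where it is.

Things in the scene. Friction and masses are not known exactly. Their poses are not given: they have to be found in the camera images.
- ring_blue: blue vinyl-coated flask weight, 0.25 to 0.47 kg: open C-shaped ring of round bar 16 mm thick, bar centre line on a circle of radius 40 mm (96 mm across outside, 64 mm inside). Origin: centre of that circle, at mid-thickness (8 mm up when flat on a surface). x points to the middle of the opening, z is normal to the ring's plane (up at the start, leaning some 15 to 20 degrees)
- blue_gap (a point): middle of the blue ring's opening, on the circle, 40 mm from its origin along x. The bar's centre line ends 33 degrees either side of it, in round ends; the clear opening is 28 mm. Turning the blue ring about its centre, in its own plane, by 40 to 60 degrees until this point comes to the nearer crossing with the yellow bar frees it, to be lifted straight up
- ring_yellow: yellow flask weight, same shape, size, mass range and axes as ring_blue (origin at the circle's centre, x towards the middle of the opening, z normal to the ring, up at the start)
- yellow_gap (a point): middle of the yellow ring's opening, on the circle, 40 mm from its origin along x; it starts on the side away from the blue ring, clear of both crossings
- mat: round dark grey silicone drip mat, 200 mm across, 3 mm thick, stuck down; origin at the centre of its underside. The linked rings start on it, centres 54 to 60 mm apart. From above their bars cross twice: at one crossing blue is over yellow; at the other, the one nearer the blue opening, blue is under yellow, its end sticking out 10 to 20 mm beyond. Lifted so, blue takes yellow along
- tray_blue: open blue plastic tray fixed to the bench, 180 x 180 mm outside and 45 mm high, walls and floor 4 mm (inside 172 x 172 mm); origin at the centre of its underside, axes along its sides
- tray_yellow: open yellow plastic tray, fixed, same size and axes as tray_blue; the two trays stand left and right of the mat and may be swapped
- tube_rack: bystander: white wire rack of violet-capped blood tubes, 212 x 84 mm, 112 mm high, at the back; origin at the centre of its underside
- rack_amber: bystander: orange-yellow rack of small white tubes, 220 x 105 mm, 58 mm high, at the back; origin at the centre of its underside
- rack_azure: bystander: bright blue rack of small white tubes, 220 x 105 mm, 58 mm high, at the back; origin at the centre of its underside
- flask: bystander: stoppered glass conical flask, 84 mm across, 152 mm high, wearing a red ring (96 mm across), at the back; origin at the centre of its underside
- tip_box: bystander: pale box with a clear yellow lid, 129 x 92 mm, 76 mm high, near the robot; origin at the centre of its underside
- spare_ring: bystander: a single red flask weight lying flat near the robot, 96 mm across and 16 mm high; origin at the centre of its underside
- pipette: bystander: white hand pipette lying on the bench on the right, 250 mm long, 32 mm high; origin on the bench under it, 105 mm from its tip end (+x)
There are look-alikes about, which are no part of the job. What is meant by the ring_yellow is not turquoise, and is the smaller of those in its own colour.

How it is judged:
On the way:
1. the two rings have come apart: their centres are over 100 mm from each other, which they cannot be while hooked (distance between ring_blue and ring_yellow above 0.1 m), for 0.2 s.
At the end, for the whole second after the job is handed in: the blue ring lies flat and still on the floor of the blue tray and the yellow ring on the floor of the yellow tray: each ring's centre is within the tray's walls and no more than 18 mm above the bench (12 mm when it lies flat) (x of ring_blue in the frame of tray_blue between -0.05 and 0.05 m and y of ring_blue in the frame of tray_blue between -0.05 and 0.05 m and z of ring_blue in the frame of tray_blue below 0.018 m and x of ring_yellow in the frame of tray_yellow between -0.05 and 0.05 m and y of ring_yellow in the frame of tray_yellow between -0.05 and 0.05 m and z of ring_yellow in the frame of tray_yellow below 0.018 m and linear speed of each of ring_blue, ring_yellow below 0.03 m/s); the robot touches nothing.
It fails at once if a ring is dropped, or flung while not in the fingers (over 0.9 m/s, a fall of about 40 mm) ((linear speed of ring_blue above 0.9 m/s and contact force between the fingers and ring_blue below 0.5 N) or (linear speed of ring_yellow above 0.9 m/s and contact force between the fingers and ring_yellow below 0.5 N)).
It fails at once if one of the other things on the bench is moved by more than 30 mm (distance of any of tube_rack, rack_amber, rack_azure, flask, tip_box, spare_ring, pipette from where it was at the start of the episode above 0.03 m).
It also fails if it takes over 61 s, if anything falls off the work surface, if the arm or the gripper's body presses on something with over 40 N, if the wrist force passes 120 N, or if a joint passes its speed limit or range.

ROBOT

A 6-joint arm with a two-finger parallel gripper is mounted at the origin on the work surface. World frame = base frame: x ahead of the robot, y to its left, z up, the work surface at z = 0. Lengths are in m, angles in rad, forces in N, time in s.
With the tool pointing down it reaches from about 0.3 to 0.75 m from the base axis. Payload 8.5 kg.
Tool frame: the origin (TCP) lies between the finger pads; the fingertips stand 11 mm ahead of it and the grasp point (between the pads) lies 8 mm behind it; z points along the fingers, y is the line along which they close (so a half turn about z gives the same grasp; the last joint's range is limited). The gripper opens to 85 mm and grips with 20 to 120 N. Pads are 22 mm wide; open, the fingers measure 114 mm over their backs; the gripper's body (76 mm by 85 mm) begins 54 mm behind the grasp point. The pads swing forward as they close: fully open they stand 13 mm farther back than shut.
Start: joints at [-1.476, 0.381, 1.297, -0, 1.464, -0.215], TCP at [0.168, -0.524, 0.242] pointing down, gripper open.
Joint ranges: [-3.11, 3.11], [-0.89, 2.33], [0.22, 2.48], [-1.42, 4.56], [0.17, 2.85], [-2.88, 2.88]. Speed limits (rad/s): [2.39, 2.39, 3.14, 3.14, 3.14, 3.14].

INTERFACE

Orientations are given as [roll, pitch, yaw] about the fixed x, y, z axes, in that order (R = Rz(yaw) Ry(pitch) Rx(roll)).
In Python, from workcell import arm gives the robot as it stands. The module is installed in compiled form; this text tells all that it offers.
- The arm moves only by the tool play_rows, never from a script. Its argument "targets" is a list of rows, each a list of 6 numbers: the shift along the tool's x, y, z in cm, then the turn, a rotation vector about the tool's x, y, z in rad. A call has 1 to 12 rows; each row is the pose to reach, as a shift and turn from the pose commanded when the call began, along the tool's axes at that moment; what a row does not reach only later rows make up. A row lasts 1/10 s, in which the tool goes at most 50 mm and 8.59 degrees, less where a joint would pass 70% of its speed; a pose out of reach is approached as far as the arm can. A call with a gripper value outside its range is refused whole. "grip" is the closure in counts, from 0 (fully open) to 255 (shut), set as the call begins (left out, the last holds). The fingers move at their own pace and stop on an object; "force" is the grip in N (left out, the last holds). Time passes only in rows, so rows that repeat a pose let the fingers close. It gives the time, the measured TCP pose, the force, the opening and the grip force at its end, in the units of the state.
- arm.sense(): the state, without advancing time (a new reading comes with each control period).
- arm.get_image(name): name is "side" or "top"; returns the picture (400x640x3 uint8, blue, green, red); there is no depth.
- arm.camera_model(name): a dict with "intrinsics" (3x3 intrinsics, pixels), "dist" ([k1, k2, p1, p2, k3] as OpenCV has them; the pictures are not rectified), "R" (3x3) and "t" (3): a world point X has camera coordinates R X + t. Camera axes: x right, y down, z forward; pixel columns grow to the right and rows downward; lengths in m; the calibration is good to about 2 mm. A picture is of the moment at which its call begins. camera_model takes no time and is no camera call.
- arm.hand_in(): hands the job in; it is judged then, once.
The state is a dict: "clock": time; "joint_pos": joint angles; "joint_velocities": joint speeds; "tau": joint torques, N m; "ee_pos": TCP position; "orientation": TCP orientation; "wrist_force": force on the tool from outside, world axes, zero at the start; "wrist_torque": the same for the moment, N m; "width": opening from 0.0 (shut) to 1.0 (fully open); "finger_force": force on a finger pad.
Only numpy, scipy, OpenCV 4.12 (cv2) and the standard library are available. Lean on these libraries where they do the work, as an engineer would, in place of code of your own. Each camera call takes 0.05 s, during which the arm holds its last target. There are 200 camera calls.

## Working session

There is one attempt and no reset: what is moved stays moved. The work goes in short steps, Python scripts to look and compute and a tool call to move; the robot and the scene stay as the last step left them, time stands still between calls to the robot, and variables do not carry over. Pictures are saved under pics/ and viewed, at most 10 in all, crops included, and the job is handed in when it is done.

Besides the shell and the picture viewer there is one more tool, called as a command line: name --pt "numbers of a row" for each row, then --argument value for the rest. play_rows: Moves the arm, as the interface text tells. Its arguments: {"type":"object","properties":{"targets":{"type":"array","items":{"type":"array","items":{"type":"number"}}},"grip":{"type":"number"},"force":{"type":"number"}},"required":["targets"]}

```bash
mkdir -p pics
python3 - <<'E'
from workcell import arm
import cv2
for n in("top","side"):
    cv2.imwrite(f"pics/{n}0.png",arm.get_image(n))
    m=arm.camera_model(n); print(n,m)
print(arm.sense())
E
```

```text
top {'intrinsics': array([[452.5462543 ,   0.        , 313.65216431],
       [  0.        , 452.5462543 , 199.99131977],
       [  0.        ,   0.        ,   1.        ]]), 'dist': array([-0.1281629,  0.       ,  0.       ,  0.       ,  0.       ]), 'R': array([[-0.02432331, -0.99955744, -0.01712601],
       [-0.99472574,  0.02590616, -0.09924497],
       [ 0.09964472,  0.01462172, -0.99491564]]), 't': array([-0.04061486,  0.50836833,  1.25859986])}
side {'intrinsics': array([[490.38854009,   0.        , 317.26583961],
       [  0.        , 490.38854009, 196.20980468],
       [  0.        ,   0.        ,   1.        ]]), 'dist': array([0.00866798, 0.        , 0.        , 0.        , 0.        ]), 'R': array([[ 0.83712368, -0.54669188, -0.01875994],
       [-0.40560856, -0.5973483 , -0.69185021],
       [ 0.36702267,  0.58677338, -0.72179731]]), 't': array([-0.45004546,  0.20954329,  1.54084709])}
{'clock': 0.1, 'joint_pos': array([-1.47630765e+00,  3.81163885e-01,  1.29815659e+00, -1.54875242e-05,
        1.46363145e+00, -2.15305453e-01]), 'joint_velocities': array([-0.00143982, -0.00190662, -0.00229059, -0.00010215, -0.00072904,
       -0.00147425]), 'tau': array([ 4.55511297e-03, -4.49220264e+01, -2.31657547e+01, -1.15909265e-04,
        3.62291372e-03,  1.71100476e-05]), 'ee_pos': array([ 0.16764146, -0.52356574,  0.24176415]), 'orientation': array([-3.14026147e+00, -2.75363421e-04,  3.09795614e-01]), 'wrist_force': array([ 0.65201832,  0.76277054, -0.63018528]), 'wrist_torque': array([ 0.06656806, -0.02617012,  0.0282952 ]), 'finger_force': 0.0, 'width': 1.0010267290831782}
```

View pics/top0.png

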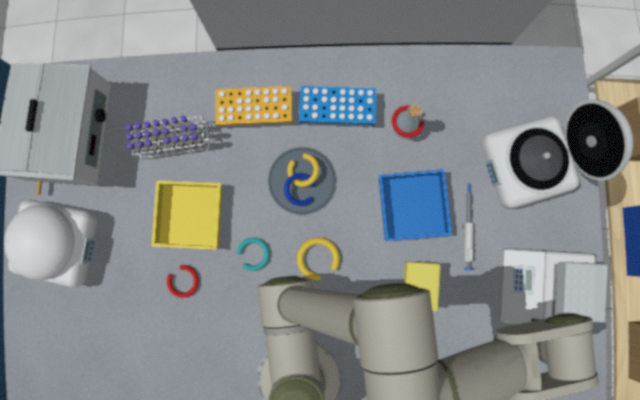

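View pics/side0.png

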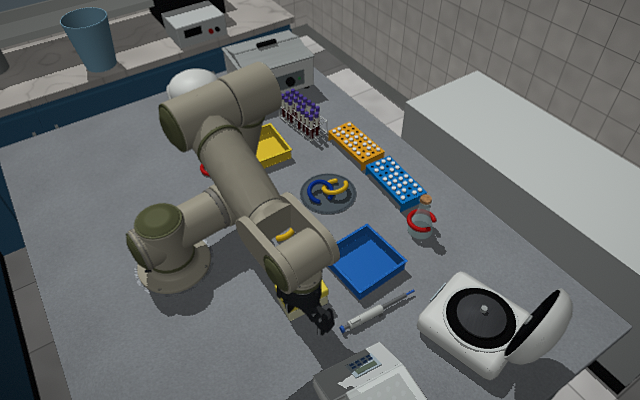

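The top view shows the linked pair on the mat: yellow near (302,168), blue near (299,187). Look-alikes are a larger yellow C at (318,258), a turquoise C at (254,253), and red rings at (183,281) and (408,121). I choose the smaller yellow ring on the mat and will check it in one close crop. The trays are yellow at (187,215) and blue at (415,205).

```bash
cat > h.py <<'E'
import numpy as np, cv2
from workcell import arm
def ray(n,px):
    m=arm.camera_model(n); p=cv2.undistortPoints(np.array(px,float).reshape(-1,1,2),m["intrinsics"],m["dist"])[:,0]
    d=np.c_[p,np.ones(len(p))]@m["R"]; return -m["R"].T@m["t"],d
def plane(n,px,z):
    c,d=ray(n,px); return c+d*((z-c[2])/d[:,2])[:,None]
def tri(a,b):
    c1,d1=ray("top",[a]);c2,d2=ray("side",[b]);A=np.c_[d1[0],-d2[0]]
    s=np.linalg.lstsq(A,c2-c1,rcond=None)[0];p,q=c1+s[0]*d1[0],c2+s[1]*d2[0]
    return (p+q)/2,np.linalg.norm(p-q)
def proj(n,X):
    m=arm.camera_model(n);return cv2.projectPoints(np.array(X,float).reshape(-1,1,3),cv2.Rodrigues(m["R"])[0],m["t"],m["intrinsics"],m["dist"])[0][:,0]
def mask(im,col):
    h=cv2.cvtColor(im,cv2.COLOR_BGR2HSV)
    lo,hi={"b":((105,120,40),(128,255,255)),"y":((18,120,60),(34,255,255))}[col]
    return cv2.inRange(h,lo,hi)
E
python3 - <<'E'
from h import *
t=cv2.imread("pics/top0.png");s=cv2.imread("pics/side0.png")
a=cv2.resize(t[145:215,265:340],None,fx=5.3,fy=5.3,interpolation=cv2.INTER_CUBIC)
b=cv2.resize(s[168:218,295:362],None,fx=5.9,fy=5.9,interpolation=cv2.INTER_CUBIC)
o=np.zeros((max(a.shape[0],b.shape[0]),a.shape[1]+b.shape[1],3),np.uint8);o[:a.shape[0],:a.shape[1]]=a;o[:b.shape[0],a.shape[1]:]=b
cv2.imwrite("pics/crop.png",o);print(o.shape)
# trays: outlines
for n,im in(("top",t),("side",s)):
  for c in "by":
    k,_=cv2.findContours(mask(im,c),0,2)
    for q in k:
      if cv2.contourArea(q)>60:
        r=cv2.minAreaRect(q);print(n,c,np.round(r[0]),np.round(r[1]),round(r[2]),cv2.contourArea(q), np.round(plane(n,[r[0]],.02)[0],3))
E
```

```text
(371, 793, 3)
top b [632. 240.] [67. 15.] 90 873.5 [ 0.36  -1.007  0.02 ]
top b [297. 189.] [33. 27.] 80 280.0 [ 0.539 -0.006  0.02 ]
top b [415. 205.] [67. 67.] 84 4280.5 [ 0.487 -0.342  0.02 ]
top y [421. 285.] [34. 46.] 3 884.0 [ 0.258 -0.351  0.02 ]
top y [317. 257.] [39. 42.] 60 520.5 [ 0.346 -0.059  0.02 ]
top y [187. 214.] [66. 65.] 3 4100.5 [0.476 0.313 0.02 ]
top y [308. 172.] [20. 33.] 20 225.0 [ 0.59  -0.038  0.02 ]
top y [253. 106.] [37. 76.] 87 2341.0 [0.789 0.117 0.02 ]
side b [365. 260.] [66. 62.] 47 3235.5 [ 0.493 -0.336  0.02 ]
side b [318. 189.] [20. 25.] 43 170.0 [0.542 0.001 0.02 ]
side b [301. 103.] [41. 16.] 37 407.5 [0.763 0.472 0.02 ]
side y [324. 288.] [17.  6.] 90 70.0 [ 0.332 -0.352  0.02 ]
side y [285. 235.] [ 7. 19.] 62 97.5 [ 0.339 -0.113  0.02 ]
side y [335. 188.] [11. 26.] 77 120.5 [ 0.595 -0.028  0.02 ]
side y [269. 147.] [43. 34.] 54 996.0 [0.513 0.3   0.02 ]
side y [355. 144.] [57. 30.] 42 1194.5 [0.792 0.125 0.02 ]
```

View pics/crop.png

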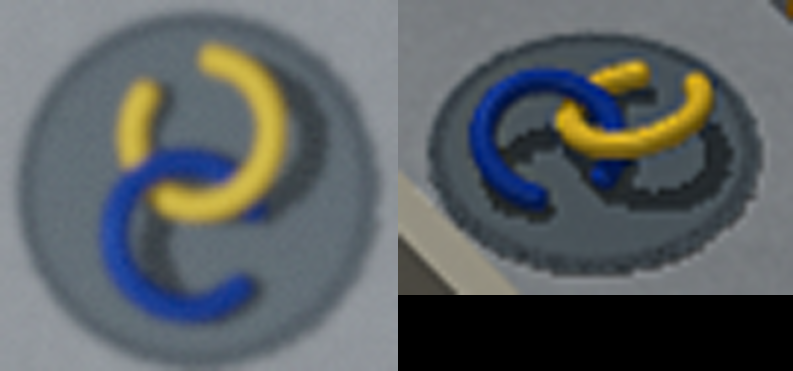

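The crop confirms it. The small yellow C is over the blue bar at the right crossing, crop (245,205), and under it at the left crossing, (150,178). The blue ends are at crop (262,212) and (245,285), so the gap faces image right and must turn counter-clockwise seen from above. Next I measure both ring planes by stereo on the bar centre lines.

```bash
cat >> h.py <<'E'
def ridge(im,c,box,f=6):
    x0,y0,x1,y1=box
    u=cv2.resize(im[y0:y1,x0:x1],None,fx=f,fy=f,interpolation=cv2.INTER_CUBIC)
    m=cv2.medianBlur(mask(u,c),7);d=cv2.GaussianBlur(cv2.distanceTransform(m,cv2.DIST_L2,5),(0,0),2)
    r=(d>=cv2.dilate(d,np.ones((7,7)))-.35)&(d>.6*np.percentile(d[m>0],97))
    ys,xs=np.nonzero(r);return np.c_[(xs+.5)/f-.5+x0,(ys+.5)/f-.5+y0]
def ring(t,s,c,bt,bs,zr=(.005,.05)):
    rt,rs=ridge(t,c,bt),ridge(s,c,bs);zs=np.arange(*zr,.001);P=[]
    L=np.stack([plane("top",rt,z) for z in zs],1)
    from scipy.spatial import cKDTree
    uv=proj("side",L).reshape(len(rt),-1,2);dd,_=cKDTree(rs).query(uv)
    for i in range(len(rt)):
        ok=np.nonzero(dd[i]<.35)[0]
        if len(ok) and len(ok)<8 and np.ptp(ok)<9: P.append(L[i,int(round(ok.mean()))])
    P=np.array(P);keep=np.ones(len(P),bool)
    for _ in range(6):
        A=np.c_[P[:,:2],np.ones(len(P))];k=np.linalg.lstsq(A[keep],P[keep,2],rcond=None)[0];e=abs(A@k-P[:,2]);keep=e<max(.003,2*np.median(e))
    n=np.r_[-k[:2],1];n/=np.linalg.norm(n)
    # top ridge onto plane, circle fit
    c0,d=ray("top",rt);p0=np.r_[0,0,k[2]];Q=c0+d*(((p0-c0)@n)/(d@n))[:,None]
    e1=np.cross([0,1,0],n);e1/=np.linalg.norm(e1);e2=np.cross(n,e1);q=np.c_[(Q-p0)@e1,(Q-p0)@e2]
    g=np.ones(len(q),bool)
    for _ in range(5):
        s_=np.linalg.lstsq(np.c_[2*q[g],np.ones(g.sum())],(q[g]**2).sum(1),rcond=None)[0];R=np.sqrt(s_[2]+s_[:2]@s_[:2]);g=abs(np.linalg.norm(q-s_[:2],axis=1)-R)<.004
    C=p0+s_[0]*e1+s_[1]*e2
    a=np.sort(np.degrees(np.arctan2((Q-C)[g,1],(Q-C)[g,0])))
    return C,n,R,len(P),keep.sum(),e[keep].std(),a
E
python3 - <<'E'
from h import *
t=cv2.imread("pics/top0.png");s=cv2.imread("pics/side0.png")
for c in "by":
    C,n,R,a,b,e,ang=ring(t,s,c,(265,145,340,215),(295,168,362,218))
    print(c,"C",C.round(4),"n",n.round(3),"R",R.round(4),a,b,e.round(4),"tilt",np.degrees(np.arccos(n[2])).round(1))
    d=np.diff(np.r_[ang,ang[0]+360]);i=np.argsort(-d)[:4];print("gaps",[(round(ang[j]),round(d[j])) for j in i])
print(plane("top",[[265+150/5.3,145+178/5.3],[265+245/5.3,145+205/5.3]],.025).round(3))
# tray rim centres via stereo of centre
for a,b in(((415,205),(365,260)),((187,214),(269,147))):print(tri(a,b))
E
```

```text
b C [ 0.5398 -0.015   0.0259] n [-0.101 -0.258  0.961] R 0.0395 358 320 0.0006 tilt 16.1
gaps [(-139, 120), (15, 40), (5, 3), (129, 2)]
y C [ 0.5949 -0.0245  0.0277] n [-0.007  0.3    0.954] R 0.0395 350 342 0.0006 tilt 17.5
gaps [(-15, 71), (89, 64), (-147, 12), (-163, 10)]
[[ 0.57   0.003  0.025]
 [ 0.554 -0.048  0.025]]
(array([ 0.48702965, -0.34104796,  0.02957246]), np.float64(0.004555300832044754))
(array([0.4921086 , 0.30147774, 0.02642848]), np.float64(0.036760209945466575))
```

```bash
cat >> h.py <<'E'
from scipy.spatial.transform import Rotation as Ro
def cur():
    s=arm.sense();return s["ee_pos"],Ro.from_euler("xyz",s["orientation"]).as_matrix()
def Rt(n,ydir):
    z=-np.array(n)/np.linalg.norm(n);y=np.array(ydir,float);y-=z*(y@z);y/=np.linalg.norm(y);return np.c_[np.cross(y,z),y,z]
def rel(p,R,p0=None,R0=None):
    if p0 is None:p0,R0=cur()
    return np.r_[R0.T@(p-p0)*100,Ro.from_matrix(R0.T@R).as_rotvec()].round(3)
E
python3 - <<'E'
from h import *
t=cv2.imread("pics/top0.png");s=cv2.imread("pics/side0.png");ce=[]
for im,(x0,y0,x1,y1) in((t,(260,140,345,220)),(s,(292,165,365,222))):
    u=cv2.cvtColor(im,cv2.COLOR_BGR2GRAY)[y0:y1,x0:x1];_,m=cv2.threshold(u,0,255,cv2.THRESH_OTSU+cv2.THRESH_BINARY_INV)
    k=max(cv2.findContours(m,0,1)[0],key=cv2.contourArea);e=cv2.fitEllipse(cv2.convexHull(k));ce.append((e[0][0]+x0,e[0][1]+y0));print(e)
print("mat",tri(*ce))
n=np.array([-.101,-.258,.961]);C=np.array([.5398,-.015,.0215])
a=np.radians(150);yd=-np.array([np.cos(a),np.sin(a),0]);R=Rt(n,yd);r=-R[:,1]
bar=C+.04*r;g=bar+.004*R[:,2];print("bar",bar,"tcp",g,"y",yd)
for h in(.08,0):print("rel",h,rel(g-h*R[:,2],R))
E
```

```text
((42.082115173339844, 40.39842987060547), (67.36859130859375, 68.54912567138672), 93.43338775634766)
((35.92744445800781, 28.88665771484375), (41.53678894042969, 56.59756851196289), 90.9449234008789)
mat (array([ 5.68324809e-01, -2.10420899e-02, -3.82420127e-04]), np.float64(0.0011119366804239333))
bar [0.50496119 0.00458841 0.02309739] tcp [0.50536514 0.00562027 0.01925394] y [ 0.8660254 -0.5       -0.       ]
rel 0.08 [ 46.895 -38.365  14.628   0.141   0.249  -0.738]
rel 0 [ 48.292 -40.074  22.318   0.141   0.249  -0.738]
```

play_rows --pt "46.9 -38.4 14.6 0.141 0.249 -0.738" --pt "46.9 -38.4 14.6 0.141 0.249 -0.738" --pt "46.9 -38.4 14.6 0.141 0.249 -0.738" --pt "46.9 -38.4 14.6 0.141 0.249 -0.738" --pt "46.9 -38.4 14.6 0.141 0.249 -0.738" --pt "46.9 -38.4 14.6 0.141 0.249 -0.738" --pt "46.9 -38.4 14.6 0.141 0.249 -0.738" --pt "46.9 -38.4 14.6 0.141 0.249 -0.738" --pt "46.9 -38.4 14.6 0.141 0.249 -0.738" --pt "46.9 -38.4 14.6 0.141 0.249 -0.738" --pt "46.9 -38.4 14.6 0.141 0.249 -0.738" --pt "46.9 -38.4 14.6 0.141 0.249 -0.738" --grip 135 --force 60

```text
clock: 1.3
ee_pos: [0.4856, -0.0324, 0.1013]
orientation: [-3.1, -0.277, 1.047]
wrist_force: [0.4, -1.2, -0.4]
width: 0.474
finger_force: 0.0
```

```bash
cat >> h.py <<'E'
nb=np.array([-.101,-.258,.961]);Cb=np.array([.5398,-.015,.0215])
E
python3 - <<'E'
from h import *
a=np.radians(150);R=Rt(nb,-np.array([np.cos(a),np.sin(a),0]));g=Cb-.04*R[:,1]+.004*R[:,2]
print(arm.sense()["width"],cur()[0])
for h in(.08,.02,0):print("rel",h,rel(g-h*R[:,2],R))
E
```

```text
0.47422700808306817 [ 0.48557229 -0.03235313  0.10126557]
rel 0.08 [ 1.867e+00  1.910e-01  1.058e+00  0.000e+00  1.000e-03 -0.000e+00]
rel 0.02 [ 1.873e+00  1.890e-01  7.058e+00  0.000e+00  1.000e-03 -0.000e+00]
rel 0 [ 1.875e+00  1.880e-01  9.058e+00  0.000e+00  1.000e-03 -0.000e+00]
```

play_rows --pt "1.9 0.2 3.0 0 0 0" --pt "1.9 0.2 6.0 0 0 0" --pt "1.9 0.2 6.0 0 0 0" --pt "1.9 0.2 6.0 0 0 0"

```text
clock: 1.7
ee_pos: [0.5017, -0.0042, 0.0495]
orientation: [-3.099, -0.277, 1.047]
wrist_force: [0.1, 0.1, 1.2]
width: 0.474
finger_force: 0.0
```

Run:
```python
from h import *
t=arm.get_image("top");s=arm.get_image("side")
a=cv2.resize(t[145:215,265:340],None,fx=5.3,fy=5.3,interpolation=cv2.INTER_CUBIC)
b=cv2.resize(s[148:218,295:362],None,fx=5.3,fy=5.3,interpolation=cv2.INTER_CUBIC)
cv2.imwrite("pics/c1.png",np.hstack([a[:370],b[:370]]))
a=np.radians(150);R=Rt(nb,-np.array([np.cos(a),np.sin(a),0]));g=Cb-.04*R[:,1]+.004*R[:,2]
print(arm.sense()["width"],cur()[0])
print(rel(g,R))
```

```text
0.4730135181469538 [ 0.50219731 -0.00493183  0.05042485]
[ 1.790e-01 -1.250e-01  3.299e+00  2.000e-03  1.000e-03 -1.000e-03]
```

View pics/c1.png

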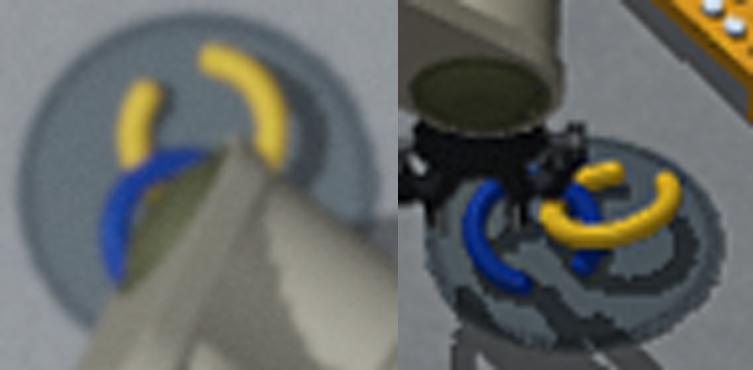

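The rings are untouched, and the gripper straddles the blue bar's left arc at crop (500,190) in the side half. I descend and close.

play_rows --pt "0.2 -0.1 1.5 0 0 0" --pt "0.2 -0.1 2.7 0 0 0" --pt "0.2 -0.1 3.2 0 0 0" --pt "0.2 -0.1 3.2 0 0 0"

```text
clock: 2.2
ee_pos: [0.505, 0.0062, 0.0189]
orientation: [-3.1, -0.277, 1.047]
wrist_force: [0.3, 0.1, -0.0]
width: 0.475
finger_force: 0.0
```

play_rows --pt "0 0 0 0 0 0" --pt "0 0 0 0 0 0" --pt "0 0 0 0 0 0" --pt "0 0 0 0 0 0" --pt "0 0 0 0 0 0" --grip 255 --force 60

```text
clock: 2.7
ee_pos: [0.5056, 0.006, 0.0194]
orientation: [-3.102, -0.277, 1.047]
wrist_force: [1.7, -3.0, 0.0]
width: 0.173
finger_force: 54.9
```

Run:
```python
from h import *
p0,R0=cur();print(p0,R0[:,2],arm.sense()["width"],arm.sense()["finger_force"])
C=p0+.04*R0[:,1];n=-R0[:,2];print("C",C)
for k in range(1,13):
    th=np.radians(50)*k/12;Q=Ro.from_rotvec(n*th).as_matrix()
    print(rel(C+Q@(p0-C)+[0,0,min(.004,.002*k)],Q@R0,p0,R0).tolist())
```

```text
[0.50555551 0.00602701 0.01935317] [ 0.10214502  0.25622076 -0.96120618] 0.1729705513217632 54.851106852293015
C [ 0.54038376 -0.01358578  0.01782627]
[-0.236, 0.003, -0.192, -0.0, 0.0, -0.073]
[-0.47, 0.027, -0.384, -0.0, -0.0, -0.145]
[-0.756, 0.08, -0.384, 0.0, 0.0, -0.218]
[-1.038, 0.153, -0.384, -0.0, -0.0, -0.291]
[-1.313, 0.246, -0.384, -0.0, 0.0, -0.364]
[-1.581, 0.359, -0.384, 0.0, -0.0, -0.436]
[-1.84, 0.492, -0.384, -0.0, -0.0, -0.509]
[-2.089, 0.643, -0.384, -0.0, -0.0, -0.582]
[-2.326, 0.811, -0.384, 0.0, 0.0, -0.654]
[-2.55, 0.997, -0.384, -0.0, 0.0, -0.727]
[-2.76, 1.198, -0.384, -0.0, -0.0, -0.8]
[-2.955, 1.414, -0.384, -0.0, -0.0, -0.873]
```

play_rows --pt "-0.24 0 -0.19 0 0 -0.073" --pt "-0.47 0.03 -0.38 0 0 -0.145" --pt "-0.76 0.08 -0.38 0 0 -0.218" --pt "-1.04 0.15 -0.38 0 0 -0.291" --pt "-1.31 0.25 -0.38 0 0 -0.364" --pt "-1.58 0.36 -0.38 0 0 -0.436" --pt "-1.84 0.49 -0.38 0 0 -0.509" --pt "-2.09 0.64 -0.38 0 0 -0.582" --pt "-2.33 0.81 -0.38 0 0 -0.654" --pt "-2.55 1.0 -0.38 0 0 -0.727" --pt "-2.76 1.2 -0.38 0 0 -0.8" --pt "-2.96 1.41 -0.38 0 0 -0.873"

```text
clock: 3.9
ee_pos: [0.501, -0.0229, 0.0164]
orientation: [2.952, -0.215, 1.949]
wrist_force: [-10.4, 23.0, 44.0]
width: 0.172
finger_force: 85.9
```

Run:
```python
from h import *
t=arm.get_image("top");s=arm.get_image("side")
a=cv2.resize(t[145:215,265:340],None,fx=5.3,fy=5.3,interpolation=cv2.INTER_CUBIC)
b=cv2.resize(s[148:218,295:362],None,fx=5.3,fy=5.3,interpolation=cv2.INTER_CUBIC)
cv2.imwrite("pics/c2.png",np.hstack([a[:370],b[:370]]))
print(arm.sense()["wrist_force"],cur(),arm.sense()["joint_pos"])
```

```text
[-8.25819519 14.71104728 36.86569663] (array([ 0.50101689, -0.0227066 ,  0.01648573]), array([[-0.3600668 ,  0.92779686,  0.09769793],
       [ 0.90809537,  0.32455561,  0.26462512],
       [ 0.21380994,  0.18400176, -0.95938973]])) [-0.42704781  0.59119706  1.77758343  0.38989325  0.83329921 -1.05667645]
```

View pics/c2.png

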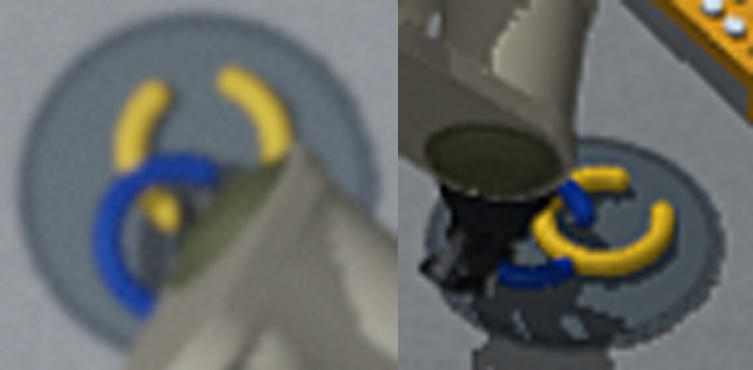

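The gap has come round: in the side half the blue ends are at crop (585,210) and (575,268), with the yellow bar passing between them. The wrist shows 37 N of upward load, so I lift straight up slowly and watch.

play_rows --pt "0.11 0.09 -0.48 0 0 0" --pt "0.21 0.18 -0.96 0 0 0" --pt "0.32 0.28 -1.44 0 0 0" --pt "0.43 0.37 -1.92 0 0 0" --pt "0.54 0.46 -2.4 0 0 0" --pt "0.64 0.55 -2.88 0 0 0" --pt "0.64 0.55 -2.88 0 0 0"

```text
clock: 4.7
ee_pos: [0.5029, -0.0261, 0.0447]
orientation: [2.952, -0.207, 1.946]
wrist_force: [0.7, 0.4, -1.9]
width: 0.173
finger_force: 57.1
```

Run:
```python
from h import *
t=arm.get_image("top");s=arm.get_image("side")
a=cv2.resize(t[145:215,265:340],None,fx=5.3,fy=5.3,interpolation=cv2.INTER_CUBIC)
b=cv2.resize(s[148:218,295:362],None,fx=5.3,fy=5.3,interpolation=cv2.INTER_CUBIC)
cv2.imwrite("pics/c3.png",np.hstack([a[:370],b[:370]]))
print(arm.sense()["wrist_force"],cur())
```

```text
[-0.40352504  0.26819995 -3.11250512] (array([ 0.50265371, -0.02598607,  0.04412339]), array([[-0.35805552,  0.9282252 ,  0.10096647],
       [ 0.9107421 ,  0.32337137,  0.25686529],
       [ 0.20577917,  0.18392645, -0.96115867]]))
```

View pics/c3.png

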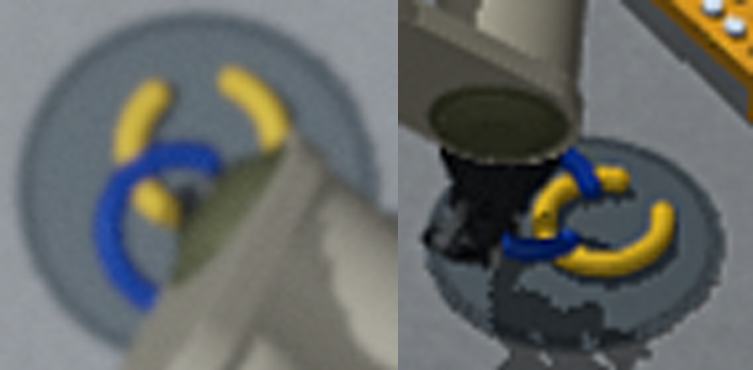

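Blue is now fully above yellow: both its arms show over it in the side half at (590,175) and (540,242). Yellow stayed put and the load is about 3 N, so they are free. I lift on and work out the tray.

play_rows --pt "0.6 0.6 -3.0 0 0 0" --pt "1.2 1.1 -6.0 0 0 0" --pt "1.9 1.7 -9.0 0 0 0" --pt "2.2 2.0 -10.5 0 0 0" --pt "2.2 2.0 -10.5 0 0 0"

```text
clock: 5.3
ee_pos: [0.5034, -0.0267, 0.1548]
orientation: [2.95, -0.205, 1.946]
wrist_force: [0.5, -0.9, -3.4]
width: 0.174
finger_force: 57.0
```

Run:
```python
from h import *
t0=cv2.imread("pics/top0.png");s0=cv2.imread("pics/side0.png")
s1=arm.get_image("side")
def quad(im,c,near):
    k=[q for q in cv2.findContours(cv2.morphologyEx(mask(im,c),cv2.MORPH_CLOSE,np.ones((5,5))),0,1)[0] if cv2.contourArea(q)>500]
    k=min(k,key=lambda q:np.hypot(*(q[:,0].mean(0)-near)));h=cv2.convexHull(k)
    return cv2.approxPolyDP(h,4,True)[:,0]
for c,nt,ns in(("b",(415,205),(365,260)),("y",(187,214),(269,147))):
    q=quad(t0,c,nt);print(c,"top",q.tolist(),plane("top",q,.045).round(3).tolist())
    for nm,im in(("s0",s0),("s1",s1)):print(nm,quad(im,c,ns).tolist())
    P=plane("top",q,.045);print("rim proj side",proj("side",P).round().tolist(),"centre",P.mean(0))
print(cur()[0]);R=Rt([0,0,1],[1,0,0])
print(rel(np.array([.447,-.341,.13]),R))
```

```text
b top [[443, 170], [451, 234], [386, 240], [379, 176]] [[0.581, -0.422, 0.045], [0.4, -0.435, 0.045], [0.389, -0.251, 0.045], [0.568, -0.239, 0.045]]
s0 [[367, 224], [407, 261], [359, 299], [328, 266], [336, 242]]
s1 [[367, 224], [407, 261], [359, 299], [325, 263], [321, 251]]
rim proj side [[406.0, 261.0], [360.0, 293.0], [321.0, 252.0], [366.0, 224.0]] centre [ 0.48432416 -0.33665642  0.045     ]
y top [[158, 181], [220, 185], [217, 247], [153, 244]] [[0.571, 0.391, 0.045], [0.555, 0.21, 0.045], [0.38, 0.219, 0.045], [0.392, 0.404, 0.045]]
s0 [[270, 123], [291, 148], [290, 158], [264, 168], [256, 150], [261, 126]]
s1 [[291, 148], [290, 158], [248, 174], [227, 138], [261, 126]]
rim proj side [[270.0, 124.0], [290.0, 150.0], [248.0, 167.0], [228.0, 139.0]] centre [0.47454763 0.30619927 0.045     ]
[ 0.50274547 -0.02644206  0.15330705]
[-27.129 -15.785  -6.392   0.148  -0.239   0.353]
```

play_rows --pt "-3.4 -2.0 -0.8 0.02 -0.03 0.04" --pt "-6.8 -4.0 -1.6 0.04 -0.06 0.09" --pt "-10.2 -6.0 -2.4 0.06 -0.09 0.13" --pt "-13.6 -7.9 -3.2 0.07 -0.12 0.18" --pt "-17.0 -9.9 -4.0 0.09 -0.15 0.22" --pt "-20.3 -11.9 -4.8 0.11 -0.18 0.26" --pt "-23.7 -13.8 -5.6 0.13 -0.21 0.31" --pt "-27.1 -15.8 -6.4 0.148 -0.239 0.353" --pt "-27.1 -15.8 -6.4 0.148 -0.239 0.353" --pt "-27.1 -15.8 -6.4 0.148 -0.239 0.353"

```text
clock: 6.35
ee_pos: [0.446, -0.3405, 0.1279]
orientation: [-3.139, -0.004, 1.57]
wrist_force: [0.3, -0.2, -2.8]
width: 0.169
finger_force: 57.0
```

Run:
```python
from h import *
t=arm.get_image("top");s=arm.get_image("side")
cv2.imwrite("pics/t4.png",t);cv2.imwrite("pics/s4.png",s)
a=cv2.resize(t[150:260,360:470],None,fx=3.6,fy=3.6,interpolation=cv2.INTER_CUBIC)
b=cv2.resize(s[195:305,305:415],None,fx=3.6,fy=3.6,interpolation=cv2.INTER_CUBIC)
cv2.imwrite("pics/c4.png",np.hstack([a,b]))
print(arm.sense()["wrist_force"],cur(),arm.sense()["wrist_torque"])
```

```text
[-0.48385123  1.18434474 -3.00272435] (array([ 0.44651503, -0.33960922,  0.12883319]), array([[-6.52585028e-04,  9.99997763e-01, -2.01219266e-03],
       [ 9.99996233e-01,  6.57946225e-04,  2.66484617e-03],
       [ 2.66616412e-03, -2.01044605e-03, -9.99994425e-01]])) [-0.06601775  0.04332834 -0.00730336]
```

View pics/c4.png

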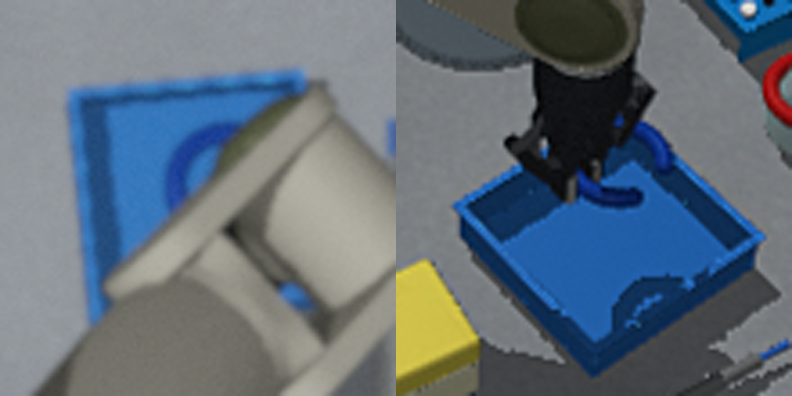

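The blue ring hangs about level inside the tray outline, with its left arc at crop (180,165) and the far arc at (655,150) in the side half. I lower it gently, far side slightly down.

play_rows --pt "0 0 3.0 0.03 0 0" --pt "0 0 6.0 0.06 0 0" --pt "0 0 8.5 0.1 0 0" --pt "0 0 9.5 0.1 0 0" --pt "0 0 10.2 0.1 0 0" --pt "0 0 10.6 0.1 0 0" --pt "0 0 10.9 0.1 0 0" --pt "0 0 11.0 0.1 0 0" --pt "0 0 11.0 0.1 0 0"

```text
clock: 7.35
ee_pos: [0.4467, -0.341, 0.0205]
orientation: [-3.042, 0.0, 1.57]
wrist_force: [-0.3, 0.2, -2.8]
width: 0.171
finger_force: 57.0
```

play_rows --pt "0 0 0.2 0 0 0" --pt "0 0 0.4 0 0 0" --pt "0 0 0.5 0 0 0" --pt "0 0 0.5 0 0 0" --pt "0 0 0.5 0 0 0"

```text
clock: 7.85
ee_pos: [0.4463, -0.3411, 0.0165]
orientation: [-3.042, 0.001, 1.57]
wrist_force: [-4.6, 2.6, 12.3]
width: 0.174
finger_force: 64.6
```

play_rows --pt "0 0 -0.1 0 0 0" --pt "0 0 -0.1 0 0 0" --pt "0 0 -0.1 0 0 0" --pt "0 0 -0.1 0 0 0" --grip 145

```text
clock: 8.25
ee_pos: [0.4465, -0.341, 0.0162]
orientation: [-3.042, 0.0, 1.571]
wrist_force: [-0.7, -1.0, 4.0]
width: 0.435
finger_force: 2.1
```

play_rows --pt "0 0 -1.0 0 0 0" --pt "0 0 -3.0 0 0 0" --pt "0 0 -7.0 -0.1 0 0" --pt "0 0 -11.0 -0.1 0 0" --pt "0 0 -15.0 -0.1 0 0" --pt "0 0 -15.0 -0.1 0 0"

```text
clock: 8.85
ee_pos: [0.463, -0.3421, 0.171]
orientation: [3.135, 0.007, 1.571]
wrist_force: [-0.1, -0.2, 0.0]
width: 0.429
finger_force: 0.0
```

Run:
```python
from h import *
t=arm.get_image("top");s=arm.get_image("side")
cv2.imwrite("pics/t5.png",t);cv2.imwrite("pics/s5.png",s)
b=cv2.resize(s[155:305,295:415],None,fx=3.9,fy=3.9,interpolation=cv2.INTER_CUBIC)
a=cv2.resize(t[140:220,260:345],(312,585*1),interpolation=cv2.INTER_CUBIC)
cv2.imwrite("pics/c5.png",np.hstack([a,b]))
try:
  C,n,R,a,b,e,ang=ring(t,s,"y",(265,145,340,215),(295,168,362,218),(.002,.04))
  print("C",C.round(4),"n",n.round(3),"R",R.round(4),a,b,e.round(4))
  d=np.diff(np.r_[ang,ang[0]+360]);i=np.argsort(-d)[:4];print("gaps",[(round(ang[j]),round(d[j])) for j in i])
except Exception as x:print(x)
print(cur(),arm.sense()["clock"])
```

```text
C [ 0.5897 -0.0246  0.0065] n [0.127 0.191 0.973] R 0.0409 270 270 0.0005
gaps [(-28, 71), (152, 2), (-40, 1), (153, 1)]
(array([ 0.46141533, -0.34067351,  0.16595277]), array([[ 3.09169871e-06,  9.99999963e-01,  2.72450194e-04],
       [ 9.99999765e-01, -2.90473412e-06, -6.86231752e-04],
       [-6.86230935e-04,  2.72452251e-04, -9.99999727e-01]])) 8.95
```

View pics/c5.png

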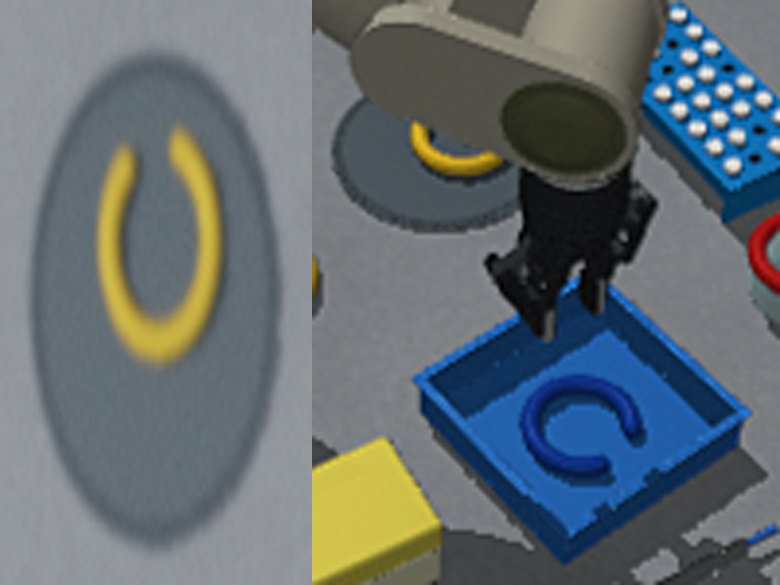

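The blue ring lies flat in the blue tray, side crop (580,425). Yellow now lies flat and alone on the mat, its gap facing forward. The visible near bar has a stereo height of about 12 mm, against 11 mm expected. I fit its centre from the top view.

Run:
```python
from h import *
t=cv2.imread("pics/t5.png")
Q=plane("top",ridge(t,"y",(265,145,340,215)),.011)[:,:2]
k=np.linalg.lstsq(np.c_[2*Q,np.ones(len(Q))],(Q**2).sum(1),rcond=None)[0];c=k[:2];print("C",c,"R",np.sqrt(k[2]+c@c))
k=max(cv2.findContours(mask(t,"b"),0,1)[0],key=cv2.contourArea)
R=Rt([0,0,1],[1,0,0]);g=np.r_[c-[.04,0],.0155]
for h in(.10,0):print(rel(g+[0,0,h],R),g)
```

```text
C [ 0.58907622 -0.02484954] R 0.03974052672934712
[ 3.1586e+01  8.7650e+00  5.0260e+00  0.0000e+00  1.0000e-03 -0.0000e+00] [ 0.54907622 -0.02484954  0.0155    ]
[ 3.1593e+01  8.7620e+00  1.5026e+01  0.0000e+00  1.0000e-03 -0.0000e+00] [ 0.54907622 -0.02484954  0.0155    ]
```

play_rows --pt "4.5 1.3 0 0 0 0" --pt "9 2.5 0 0 0 0" --pt "13.5 3.8 1 0 0 0" --pt "18 5 2 0 0 0" --pt "22.5 6.3 3 0 0 0" --pt "27 7.5 4 0 0 0" --pt "31.6 8.8 5 0 0 0" --pt "31.6 8.8 8 0 0 0" --pt "31.6 8.8 11 0 0 0" --pt "31.6 8.8 11 0 0 0" --pt "31.6 8.8 11 0 0 0" --grip 135

```text
clock: 10.05
ee_pos: [0.5489, -0.0248, 0.0549]
orientation: [-3.139, -0.001, 1.57]
wrist_force: [0.4, 0.9, 0.0]
width: 0.475
finger_force: 0.0
```

Run:
```python
from h import *
print(rel(np.array([.549,-.0248,.0155]),Rt([0,0,1],[1,0,0])))
```

```text
[-1.000e-03  1.600e-02  3.941e+00 -3.000e-03 -1.000e-03 -0.000e+00]
```

play_rows --pt "0 0 1.5 0 0 0" --pt "0 0 2.8 0 0 0" --pt "0 0 3.5 0 0 0" --pt "0 0 3.9 0 0 0" --pt "0 0 3.9 0 0 0"

```text
clock: 10.55
ee_pos: [0.5494, -0.025, 0.0166]
orientation: [-3.141, -0.0, 1.57]
wrist_force: [-0.9, 0.1, 1.0]
width: 0.47
finger_force: 0.0
```

play_rows --pt "0 0 0 0 0 0" --pt "0 0 0 0 0 0" --pt "0 0 0 0 0 0" --pt "0 0 0 0 0 0" --pt "0 0 0 0 0 0" --grip 255 --force 60

```text
clock: 11.05
ee_pos: [0.5494, -0.0249, 0.0171]
orientation: [3.142, 0.0, 1.571]
wrist_force: [-2.7, -0.7, 4.8]
width: 0.167
finger_force: 55.3
```

play_rows --pt "0 0 -0.5 0 0 0" --pt "0 0 -1.0 0 0 0" --pt "0 0 -2.0 0 0 0" --pt "0 0 -2.0 0 0 0"

```text
clock: 11.45
ee_pos: [0.55, -0.0249, 0.0377]
orientation: [3.14, 0.0, 1.571]
wrist_force: [-0.7, -0.4, -3.5]
width: 0.168
finger_force: 55.5
```

play_rows --pt "0 0 -3 0 0 0" --pt "0 0 -6.5 0 0 0" --pt "1.5 -0.5 -9 0 0 0" --pt "5.5 -1.9 -9 0 0 0" --pt "9.5 -3.3 -9 0 0 0" --pt "13.5 -4.7 -9 0 0 0" --pt "17.5 -6.0 -9 0 0 0" --pt "21.5 -7.4 -9 0 0 0" --pt "25.5 -8.7 -9 0 0 0" --pt "29.5 -10 -9 0 0 0" --pt "33 -11.3 -9 0 0 0" --pt "33 -11.3 -9 0 0 0"

```text
clock: 12.65
ee_pos: [0.4344, 0.3086, 0.1264]
orientation: [-3.14, -0.001, 1.575]
wrist_force: [0.5, -0.7, -2.4]
width: 0.165
finger_force: 57.7
```

Run:
```python
from h import *
t=arm.get_image("top");s=arm.get_image("side")
a=cv2.resize(t[165:265,135:240],None,fx=3.7,fy=3.7,interpolation=cv2.INTER_CUBIC)
b=cv2.resize(s[90:190,215:320],None,fx=3.7,fy=3.7,interpolation=cv2.INTER_CUBIC)
cv2.imwrite("pics/c6.png",np.hstack([a,b]));print(cur()[0])
```

```text
[0.43598857 0.30569134 0.12630508]
```

View pics/c6.png

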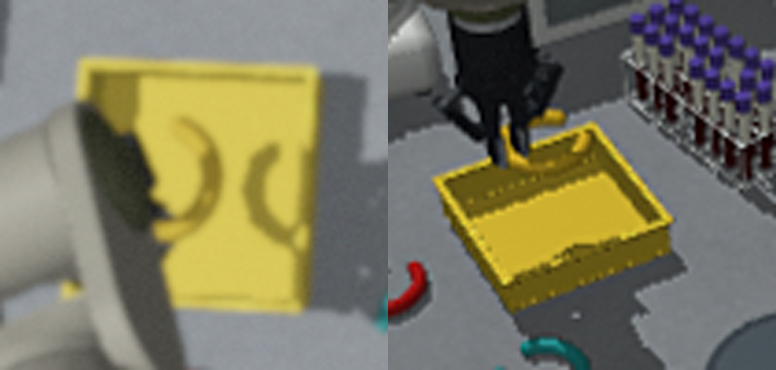

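The yellow ring hangs level over the yellow tray, at top crop (190,175) and side crop (550,145). I lower it until it touches.

play_rows --pt "0 0 3.0 0 0 0" --pt "0 0 6.0 0 0 0" --pt "0 0 8.5 0 0 0" --pt "0 0 9.5 0 0 0" --pt "0 0 10.2 0 0 0" --pt "0 0 10.5 0 0 0" --pt "0 0 10.7 0 0 0" --pt "0 0 10.7 0 0 0"

```text
clock: 13.55
ee_pos: [0.4367, 0.3053, 0.02]
orientation: [3.141, -0.001, 1.57]
wrist_force: [-0.2, -0.4, -3.0]
width: 0.166
finger_force: 57.7
```

play_rows --pt "0 0 0.1 0 0 0" --pt "0 0 0.2 0 0 0" --pt "0 0 0.25 0 0 0" --pt "0 0 0.25 0 0 0"

```text
clock: 13.95
ee_pos: [0.4367, 0.3055, 0.0181]
orientation: [3.141, -0.001, 1.571]
wrist_force: [-3.1, -1.7, 7.6]
width: 0.164
finger_force: 59.2
```

play_rows --pt "0 0 0 0 0 0" --pt "0 0 0 0 0 0" --pt "0 0 0 0 0 0" --pt "0 0 0 0 0 0" --grip 145

```text
clock: 14.35
ee_pos: [0.4364, 0.3053, 0.0169]
orientation: [-3.141, -0.0, 1.571]
wrist_force: [-0.5, -0.4, -1.0]
width: 0.435
finger_force: 0.0
```

play_rows --pt "0 0 -1.0 0 0 0" --pt "0 0 -3.0 0 0 0" --pt "0 0 -7.0 0 0 0" --pt "0 -4 -11.0 0 0 0" --pt "-5 -4 -15.0 0 0 0" --pt "-10 -4 -18.0 0 0 0" --pt "-15 -4 -18.0 0 0 0" --pt "-15 -4 -18.0 0 0 0"

```text
clock: 15.15
ee_pos: [0.3963, 0.1528, 0.1988]
orientation: [3.139, 0.0, 1.569]
wrist_force: [0.9, 0.7, -0.2]
width: 0.433
finger_force: 0.0
```

Run:
```python
from h import *
t=arm.get_image("top");s=arm.get_image("side")
o=np.hstack([cv2.resize(t[75:295,130:480],None,fx=1.2,fy=1.2),cv2.resize(s[100:320,200:420],None,fx=1.2,fy=1.2)])
o=cv2.resize(o,None,fx=1.15,fy=1.15);cv2.imwrite("pics/c7.png",o);print(o.shape,cur()[0])
```

```text
(304, 787, 3) [0.39667736 0.15322603 0.19831339]
```

View pics/c7.png

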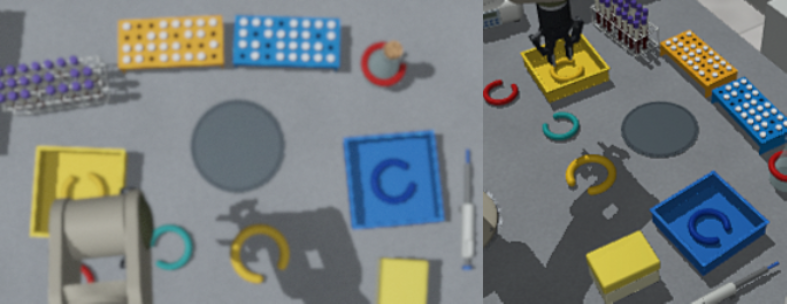

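Both rings lie flat and centred: yellow at top crop (85,190), blue at (393,182). The bystanders in view look unmoved and the gripper is clear.

```bash
python3 -c "
from workcell import arm
print(arm.hand_in())"
```

```text
the job is handed in; nothing more can be done
None
```

I twisted the rings apart, laid the blue one flat in the blue tray and the yellow one flat in the yellow tray, and handed the job in at about 15 s on the robot's clock; the hand-in returned no verdict.

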